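# Switch off the curing lamp and hold the ball tray over the carved panel

## Task

The clear coat on the turned ball has cured under the lamp: turn the lamp's timer knob back until its pointer stands on the zero mark and let go of it. Then pick up the drying tray by its upright grip block, without touching the ball, and carry it level to the carved panel so that the ball never rolls out of its pocket and nothing else on the bench is knocked about. Finish while holding the tray still and level, with the ball straight over the panel's round recess and the tray about 10 cm above the panel, ready for the carver to take the ball; do not put it down.

Things in the scene. Friction and masses are not known exactly. Their poses are not given: they have to be found in the camera images.
- timer (a joint): pointer knob of the countdown timer, vertical axis, rad. 0 = pointer on the one long thick mark of the dial, on its -x side in lamp (towards the robot). Grows clockwise seen from above (at +1.57 the pointer looks to +y of lamp). Starts between 0.5 and 1.3, stays where left (friction 0.03 N m). No stop at zero: the 'stay on' stop lies 0.45 rad beyond it
- knob_grip (a point): on the knob's axis at the height to grip, 88 mm above the bench. Black knob: flange 50 mm across, 7 mm thick, and on it an upright grip bar 40 mm long, 14 wide, 34 high (its top 10 mm above this point, the flange's top 24 mm below it), with a white line on the pointer half of the bar. Turns with the knob: its -x axis is the pointer, the fingers close along its y axis
- lamp: bench curing lamp, fixed; origin on the bench under the centre of its grey base plate, 260 (x) x 200 (y) x 12 mm; +x to its back, away from the robot, +y to the left. White control box with the timer dial on top stands on the bench against the plate's right side, centred at x -65, y -155, 130 x 110 x 55 mm high. Space in front (-x) of the plate and above the tray's grip block is clear
- lamp_head (a point): centre of the lamp head's mouth, 212 mm above the bench: a metal shade 90 mm across, tilted to shine on the ball from above and behind; it reaches down to 195 mm above the bench. A boom leads from it to a thin column, 16 mm across and 302 mm high, 82 mm to its left (+y of lamp)
- tray: light wooden drying tray, loose on the lamp's base plate, the only tray here; origin at the centre of its underside, +x from the grip block to the pocket (away from the robot). 180 mm (x) x 80 mm (y) x 12 mm thick, with an edging 5 mm higher. About 0.19 kg, centre of mass about 12 mm from the origin towards the grip block
- tray_grip (a point): centre of the tray's upright wooden grip block, half-way up: 50 mm long (tray x), 22 wide (tray y), 60 high above the plate, so its top is 30 mm above this point and the plate's top 30 mm below. Lies 45 mm behind (-x of) the tray's origin, 42 mm above the underside. Axes as the tray's; the fingers close along y
- pocket (a point): centre of the tray's ball pocket, a plain round hole of 25 mm through the plate, at the plate's top face, 12 mm above the underside; 50 mm ahead (+x) of the tray's origin, 95 mm ahead of the grip block's centre. Axes as the tray's
- ball_center (a point): centre of the turned wooden ball, 44 mm across, about 34 g, sitting loose on the pocket's rim, its centre 18 mm above the plate's top face. It rolls out if the tray is tipped by about 34 degrees, or less with a jerk
- panel: carved panel of light wood with leaf scrolls in low relief, fixed on the bench between two steel dogs; origin on the bench under its centre; 400 mm long (x), 160 wide (y), 35 thick, the carving up to 4 mm higher
- recess (a point): centre of the mouth of the round recess for the ball, in the middle of the panel's top face, 35 mm above the bench; 48 mm across, 16 mm deep, with a raised carved ring around it
- gouge_a: a carver's gouge with a turned light wood handle and steel blade, 220 mm long, lying on the bench between the lamp and the panel. Not part of the job: leave it where it is. Origin at its underside
- gouge_b: a shorter gouge, 180 mm long and 25 mm high, lying on top of the carved panel beyond its round recess. Not part of the job: leave it where it is. Origin at its underside
- brush: a dusting brush with a wooden handle, 190 mm long, lying on the bench on the right, in front of the lamp's control box. Not part of the job: leave it where it is. Origin at its underside
- mallet: a carver's round wooden mallet standing on its head, handle up, 92 mm across and 230 mm high, on the right of the control box. Not part of the job: leave it where it is. Origin at its underside
- tin: a small round steel tin of wax, 38 mm across and 45 mm high, standing on the lamp's base plate to the left of the tray. Not part of the job: leave it where it is. Origin at its underside
- offcut: a round slice of branch, 62 mm across and 20 mm thick, lying on the bench near the robot. Not part of the job: leave it where it is. Origin at its underside
Things that resemble listed ones, but are neither listed nor needed, are in the scene too. There is more than one size of the part that bears ball_center; the job needs the smallest.

How it is judged:
By the outcome, as a careful person would: the job done as asked, in the order asked, and still so for the second after the job is handed in, while the arm keeps its last pose, push and grip.
It also fails if it takes over 64 s, if anything falls off the work surface, if the arm or the gripper's body presses on something with over 40 N, if the wrist force passes 120 N, or if a joint passes its speed limit or range.

## Robot

A 6-joint arm with a two-finger parallel gripper is mounted at the origin on the work surface. World frame = base frame: x ahead of the robot, y to its left, z up, the work surface at z = 0. Lengths are in m, angles in rad, forces in N, time in s.
With the tool pointing down it reaches from about 0.325 to 0.775 m from the base axis. Payload 5.5 kg.
Tool frame: the origin (TCP) lies on the centre line of the jaws, within the pads' length; the fingertips stand 11 mm ahead of it and the grasp point (between the pads) lies 8 mm behind it; x points along the fingers, y is the direction in which the jaws open and shut, and the axes are right-handed (so a half turn about x gives the same grasp; the last joint's range is limited). The gripper opens to 85 mm and grips with 20 to 120 N. Pads are 22 mm wide; open, the fingers measure 114 mm over their backs; the gripper's body (76 mm by 85 mm) begins 54 mm behind the grasp point. The pads swing forward as they close: fully open they stand 13 mm farther back than shut.
Start: joints at [1.269, 0.091, 1.231, -0, 1.82, -0.057], TCP at [0.145, 0.582, 0.242] pointing down, gripper open.
Joint ranges: [-2.87, 2.87], [-0.86, 2.18], [0.17, 2.46], [-1.51, 4.65], [0.06, 2.69], [-2.65, 2.65]. Speed limits (rad/s): [2.57, 2.57, 3.01, 3.14, 3.14, 3.14].

## Interface

Orientations are given as a unit quaternion [w, x, y, z].
In Python, from station import robot, eyes gives the robot as it stands.
- The arm moves only by the tool jog_arm, never from a script. Its argument "commands" is a list of rows, each an object of numbers: "fingers": the closure, from 0 (fully open) to 1 (shut); "x", "y", "z": the shift along the world's x, y, z in mm; "yaw": the turn about the world's z in degrees. A call has 1 to 10 rows; each row is the pose to reach, as a shift and turn from the pose commanded when the call began; what a row does not reach only later rows make up. A row lasts 1/12 s, in which the tool goes at most 41.7 mm and 7.16 degrees, less where a joint would pass 70% of its speed; a pose out of reach is approached as far as the arm can. A call with a gripper value outside its range is refused whole. The fingers move at their own pace and stop on an object; "grip_force" is the grip in N (left out, the last holds). Time passes only in rows, so rows that repeat a pose let the fingers close. It gives the time, the measured TCP pose, the force and the opening at its end, in the units of the state.
- robot.get_obs(): the state, without advancing time (a new reading comes with each control period).
- eyes.grab_frame(name): name is "side" or "top" or "wrist"; returns a dict with "img" (400x640x3 uint8, red, green, blue), "depth" (400x640 float32, m along the optical axis (not along the pixel's ray), 0 where there is no reading), "camera_matrix" (3x3 intrinsics, pixels), "k1" (the pictures are not rectified: a ray, as slopes to the right and down, at radius r is drawn at 1 + k1 r^2 times it, then the intrinsics apply), "rvec" (rotation vector, rad) and "tvec" (3), from world to camera coordinates, as OpenCV has them. Camera axes: x right, y down, z forward; pixel columns grow to the right and rows downward; lengths in m; the calibration is good to about 2 mm. A picture is of the moment at which its call begins.
- robot.job_done(): hands the job in, once; it reports no verdict.
The state is a dict: "time": time; "qpos": joint angles; "joint_velocities": joint speeds; "tau": joint torques, N m; "position": TCP position; "eef_rot": TCP orientation; "wrist_force": force on the tool from outside, world axes, zero at the start; "torque": the same for the moment, N m; "grip_width": opening from 0.0 (shut) to 1.0 (fully open).
Only numpy, scipy, OpenCV 4.12 (cv2) and the standard library are available. Lean on these libraries where they do the work, as an engineer would, in place of code of your own. Each camera call takes 0.05 s, during which the arm holds its last target. There are 200 camera calls.

## Working session

There is one attempt and no reset: what is moved stays moved. The work goes in short steps, Python scripts to look and compute and a tool call to move; the robot and the scene stay as the last step left them, time stands still between calls to the robot, and variables do not carry over. Pictures are saved under pics/ and viewed, about 8 in all and at most 12, crops included, and the job is handed in when it is done.

Besides the shell and the picture viewer there is one more tool, called after "Call:" as name(argument=value, ...) on one line, values as JSON. jog_arm: Moves the arm, as the interface text tells. Its arguments: {"type":"object","properties":{"commands":{"type":"array","items":{"type":"object","properties":{"fingers":{"type":"number"},"x":{"type":"number"},"y":{"type":"number"},"z":{"type":"number"},"yaw":{"type":"number"}}}},"grip_force":{"type":"number"}},"required":["commands"]}

```bash
mkdir -p pics; cat > h.py <<'E'
import numpy as np, cv2
from station import robot, eyes
def grab(n):
    f=eyes.grab_frame(n); np.savez('pics/'+n+'.npz',**f); return f
def load(n): return dict(np.load('pics/'+n+'.npz'))
def ray(f,uv):
    uv=np.atleast_2d(np.float64(uv)); K=f['camera_matrix']
    d=(uv-K[[0,1],2])/K[[0,1],[0,1]]; s=d.copy()
    for _ in range(20): s=d/(1+float(f['k1'])*(s**2).sum(1,keepdims=True))
    R=cv2.Rodrigues(f['rvec'])[0]; o=-R.T@f['tvec'].ravel()
    return o,np.c_[s,np.ones(len(s))]@R
def onz(f,uv,z):
    o,d=ray(f,uv); return o+d*((z-o[2])/d[:,2:])
def bydepth(f):
    h,w=f['depth'].shape; g=np.stack(np.meshgrid(np.arange(w),np.arange(h)),-1).reshape(-1,2)
    o,d=ray(f,g); return (o+d*f['depth'].reshape(-1,1)).reshape(h,w,3)
def save(f,n,box=None,s=1):
    i=f['img'][:,:,::-1]
    if box: i=i[box[1]:box[3],box[0]:box[2]]
    cv2.imwrite('pics/'+n,cv2.resize(i,None,fx=s,fy=s,interpolation=cv2.INTER_CUBIC))
E
python3 - <<'E'
from h import *
for n in('top','side'):
    f=grab(n); save(f,n+'0.png'); print(n,-cv2.Rodrigues(f['rvec'])[0].T@f['tvec'].ravel(),f['camera_matrix'][0,0],f['k1'])
print(robot.get_obs())
E
```

```text
top [ 0.28985461 -0.11538558  1.30074541] 438.60300872770665 -0.12479060811362457
side [ 0.3365095  -0.83354398  0.83873628] 389.1294364220505 -0.0421786899327742
{'time': 0.1, 'qpos': array([ 1.26928107e+00,  9.17821674e-02,  1.23176618e+00, -3.21151615e-05,
        1.81977011e+00, -5.66866135e-02]), 'joint_velocities': array([ 0.00028839, -0.00103967, -0.00157395, -0.00193879,  0.00111153,
        0.00097076]), 'tau': array([ 1.30006811e-03, -4.60222113e+01, -4.19217110e+01, -1.36236827e-04,
        1.06464585e-02, -1.83481689e-06]), 'position': array([0.14537124, 0.58189183, 0.24126434]), 'eef_rot': array([ 0.70171683,  0.08574434,  0.70191257, -0.08694907]), 'wrist_force': array([-0.31837892,  0.0049902 , -0.10968575]), 'torque': array([ 0.01704656,  0.03715913, -0.0309962 ]), 'grip_width': 1.0011317251821783}
```

View pics/top0.png

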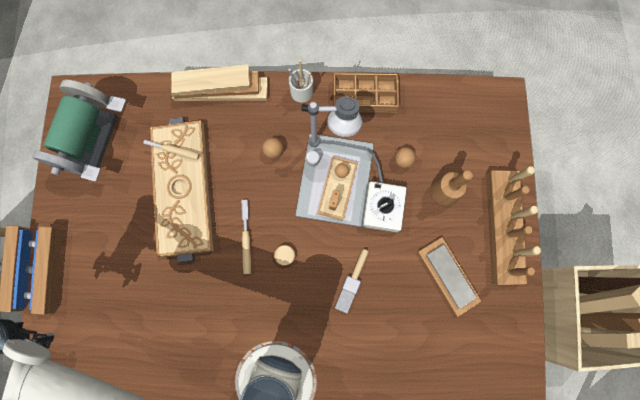

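View pics/side0.png

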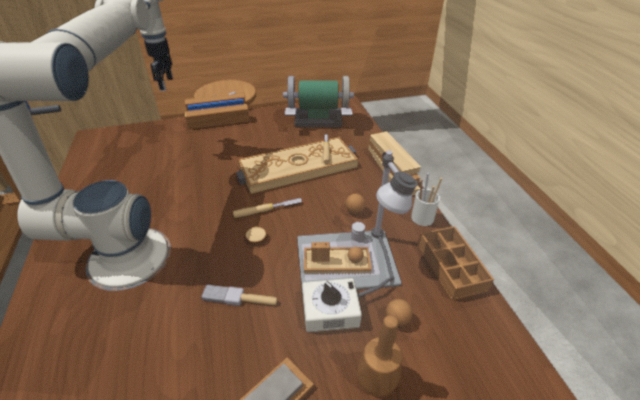

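The top view shows the lamp plate at about (335,182), tray (338,188), ball (342,170), dial (385,205), panel (181,188) and recess (180,186). The robot base is at the bottom. Next I'll zoom in on the lamp and panel.

```bash
python3 - <<'E'
from h import *
f=load('top'); g=load('side')
a=f['img'][125:240,285:420,::-1]; b=f['img'][110:270,135:225,::-1]
a=cv2.resize(a,None,fx=4.4,fy=4.4,interpolation=cv2.INTER_CUBIC); b=cv2.resize(b,(200,356),interpolation=cv2.INTER_CUBIC)
c=np.zeros((max(a.shape[0],b.shape[0]),a.shape[1]+b.shape[1],3),np.uint8); c[:a.shape[0],:a.shape[1]]=a; c[:b.shape[0],a.shape[1]:]=b
cv2.imwrite('pics/zoom1.png',c)
for n,uv,z in [('ball',(342,170.5),.05),('knob',(385.5,205),.098),('grip',(336,196),.084),('recess',(180,186),.037),('head',(345,122),.21),('column',(314,108),.302)]:
    print(n,onz(f,uv,z).round(4))
W=bydepth(f); print(W[186,180],W[170,342],W[196,336])
E
```

```text
ball [[ 0.6097 -0.1855  0.05  ]]
knob [[ 0.4996 -0.3043  0.098 ]]
grip [[ 0.5265 -0.1665  0.084 ]]
recess [[0.5616 0.2966 0.037 ]]
head [[ 0.7004 -0.1847  0.21  ]]
column [[ 0.7009 -0.1039  0.302 ]]
[0.56596179 0.30323981 0.01660688] [ 0.60794932 -0.18479118  0.06270121] [ 0.52638002 -0.16651323  0.08483648]
```

View pics/zoom1.png

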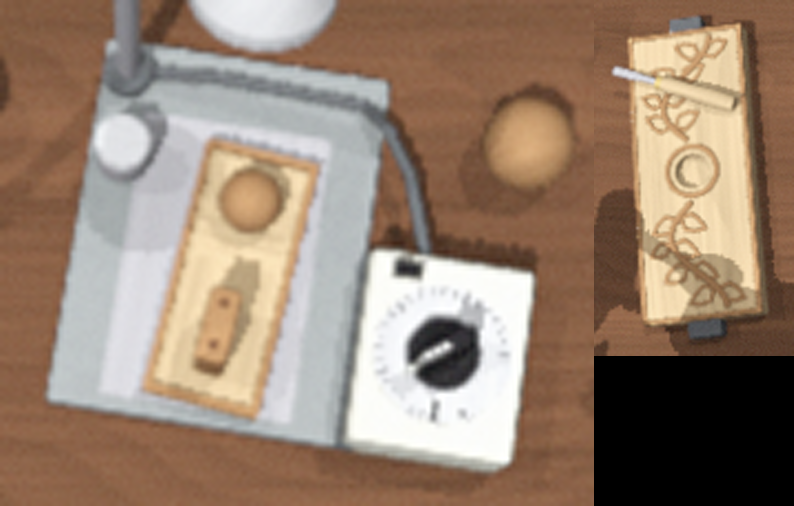

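The pointer is about 52° clockwise of the thick mark, so about 0.9 rad. The lamp yaw is about −9° and the tray yaw about −15°. I'll move above the knob and look with the wrist camera.

Call:
jog_arm(commands=[{"x": 225,"y": -330,"yaw": -47},{"x": 225,"y": -330,"yaw": -47},{"x": 225,"y": -330,"yaw": -47},{"x": 225,"y": -330,"yaw": -47},{"x": 225,"y": -330,"yaw": -47},{"x": 225,"y": -330,"yaw": -47},{"x": 225,"y": -330,"yaw": -47},{"x": 225,"y": -330,"yaw": -47},{"x": 225,"y": -330,"yaw": -47},{"x": 225,"y": -330,"yaw": -47}])

```text
schema error: expected keys fingers, x, y, z, yaw
```

Call:
jog_arm(commands=[{"x": 60,"y": -350},{"x": 60,"y": -350},{"x": 60,"y": -350},{"x": 60,"y": -350},{"x": 60,"y": -350},{"x": 60,"y": -350},{"x": 60,"y": -350},{"x": 60,"y": -350},{"x": 60,"y": -350},{"x": 60,"y": -350}])

```text
schema error: expected keys fingers, x, y, z, yaw
```

Call:
jog_arm(commands=[{"fingers": 0,"x": 225,"y": -330,"z": 0,"yaw": -47},{"fingers": 0,"x": 225,"y": -330,"z": 0,"yaw": -47},{"fingers": 0,"x": 225,"y": -330,"z": 0,"yaw": -47},{"fingers": 0,"x": 225,"y": -330,"z": 0,"yaw": -47},{"fingers": 0,"x": 225,"y": -330,"z": 0,"yaw": -47},{"fingers": 0,"x": 225,"y": -330,"z": 0,"yaw": -47},{"fingers": 0,"x": 225,"y": -330,"z": 0,"yaw": -47},{"fingers": 0,"x": 225,"y": -330,"z": 0,"yaw": -47},{"fingers": 0,"x": 225,"y": -330,"z": 0,"yaw": -47},{"fingers": 0,"x": 225,"y": -330,"z": 0,"yaw": -47}])

```text
time: 0.93
position: [0.3718, 0.2489, 0.242]
eef_rot: [0.609, 0.359, 0.608, -0.36]
wrist_force: [-0.2, 1.3, 0.4]
grip_width: 0.999
```

Call:
jog_arm(commands=[{"fingers": 0,"x": 60,"y": -350,"z": 0,"yaw": 0},{"fingers": 0,"x": 60,"y": -350,"z": 0,"yaw": 0},{"fingers": 0,"x": 60,"y": -350,"z": 0,"yaw": 0},{"fingers": 0,"x": 60,"y": -350,"z": 0,"yaw": 0},{"fingers": 0,"x": 60,"y": -350,"z": 0,"yaw": 0},{"fingers": 0,"x": 60,"y": -350,"z": 0,"yaw": 0},{"fingers": 0,"x": 60,"y": -350,"z": 0,"yaw": 0},{"fingers": 0,"x": 60,"y": -350,"z": 0,"yaw": 0},{"fingers": 0,"x": 60,"y": -350,"z": 0,"yaw": 0},{"fingers": 0,"x": 60,"y": -350,"z": 0,"yaw": 0}])

```text
time: 1.77
position: [0.4302, -0.1018, 0.2412]
eef_rot: [0.608, 0.36, 0.609, -0.361]
wrist_force: [0.5, 0.3, -0.3]
grip_width: 0.997
```

Call:
jog_arm(commands=[{"fingers": 0,"x": 67,"y": -203,"z": 0,"yaw": 0},{"fingers": 0,"x": 67,"y": -203,"z": 0,"yaw": 0},{"fingers": 0,"x": 67,"y": -203,"z": 0,"yaw": 0},{"fingers": 0,"x": 67,"y": -203,"z": 0,"yaw": 0},{"fingers": 0,"x": 67,"y": -203,"z": 0,"yaw": 0},{"fingers": 0,"x": 67,"y": -203,"z": 0,"yaw": 0},{"fingers": 0,"x": 67,"y": -203,"z": 0,"yaw": 0},{"fingers": 0,"x": 67,"y": -203,"z": 0,"yaw": 0}])

```text
time: 2.43
position: [0.4974, -0.3001, 0.2416]
eef_rot: [0.609, 0.359, 0.61, -0.359]
wrist_force: [0.4, 0.5, -1.0]
grip_width: 1.0
```

```bash
python3 - <<'E'
from h import *
f=grab('wrist'); save(f,'wrist1.png'); print(-cv2.Rodrigues(f['rvec'])[0].T@f['tvec'].ravel(), robot.get_obs()['position'])
E
```

```text
[ 0.46497487 -0.24134694  0.37380657] [ 0.49748532 -0.29953769  0.24241099]
```

View pics/wrist1.png

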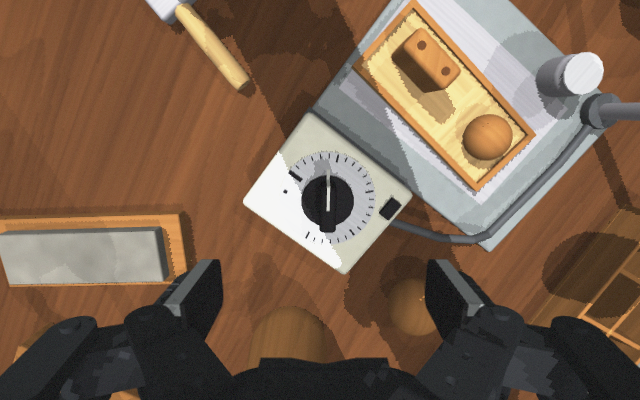

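The wrist view shows the dial at about (326,199), the thick zero mark at (295,176), the pointer line running up to (328,178), the tray at (450,95) with its grip block at (425,60), and the ball at (488,137). I'll zoom in on the dial and tray.

```bash
python3 - <<'E'
from h import *
f=load('wrist'); im=f['img']
a=cv2.resize(im[145:255,265:395,::-1],None,fx=5,fy=5,interpolation=cv2.INTER_CUBIC)
cv2.imwrite('pics/z2.png',a)
W=bydepth(f)
c=onz(f,[(313,112),(412,187),(345,274),(244,202)],.055); print('box',c.round(4).tolist())
print('boxyaw',np.degrees(np.arctan2(*(c[1]-c[0])[[1,0]])),np.degrees(np.arctan2(*(c[2]-c[3])[[1,0]])), 'c',c.mean(0).round(4))
# knob flange: black pixels
m=(im.max(2)<60); m[:150]=0;m[250:]=0;m[:,:270]=0;m[:,375:]=0
n,l,s,ct=cv2.connectedComponentsWithStats(m.astype(np.uint8)); print(s[1:][s[1:,4]>40],ct[1:][s[1:,4]>40])
# by depth: bar top pts, flange pts
z=W[...,2]; roi=np.zeros_like(m);roi[160:245,280:375]=1
b=roi&(z>.09)&(z<.11); print('bar top',b.sum(),W[b].mean(0))
if b.sum()>20:
    u,s_,v=np.linalg.svd(W[b][:,:2]-W[b][:,:2].mean(0)); print(v[0],np.degrees(np.arctan2(v[0,1],v[0,0])))
b=(z>.076)&(z<.095)&(W[...,1]>-.26)&(W[...,1]<-.1); 
b&=(W[...,0]<.575); print('grip top',b.sum(),W[b].mean(0) if b.sum() else '')
if b.sum()>20: print(cv2.minAreaRect((W[b][:,:2]*1000).astype(np.float32)))
E
```

```text
box [[0.4563, -0.2461, 0.055], [0.5719, -0.2609, 0.055], [0.5615, -0.3708, 0.055], [0.4381, -0.3521, 0.055]]
boxyaw -7.293390013934472 -8.62370144237555 c [ 0.507  -0.3075  0.055 ]
[[ 302  176   51   56 1999]] [[327.02801401 202.1845923 ]]
bar top 749 [ 0.50561484 -0.30816676  0.09776092]
[ 0.47114471 -0.88205593] -61.891372445283785
grip top 1887 [ 0.5191251  -0.16398186  0.08366583]
((520.3471069335938, -163.1012725830078), (22.81331443786621, 50.24614715576172), 76.76693725585938)
```

View pics/z2.png

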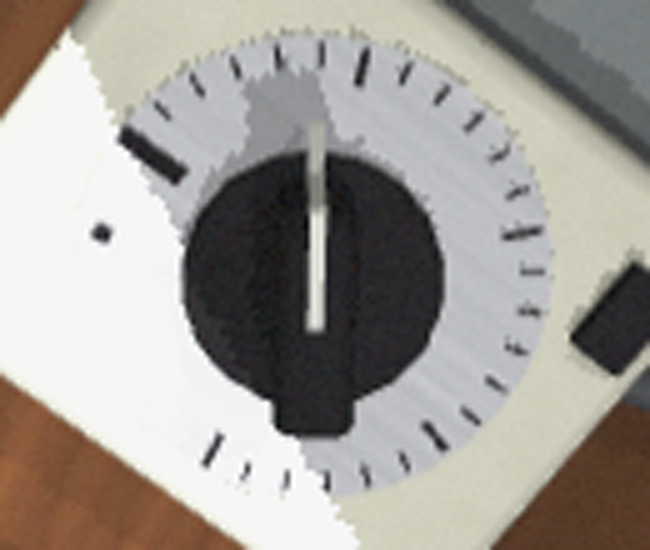

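```bash
python3 - <<'E'
from h import *
f=load('wrist')
P=lambda c,z: onz(f,[(265+(x+.5)/5-.5,145+(y+.5)/5-.5) for x,y in c],z)[:,:2]
k=P([(315,328)],.098)[0]; fl=P([(314,277)],.064)[0]; print('knob top',k,'flange',fl)
m=P([(122,133),(183,180)],.055); 
t=P([(315,215),(315,330),(315,432)],.098)
hd=lambda v:np.degrees(np.arctan2(v[1],v[0]))
print('bar',t.tolist(),'pointer heading',hd(t[0]-t[1]),hd(t[0]-t[2]))
print('mark',m.tolist(),'mark heading',hd(m[0]-m[1]),hd(m[0]-fl),hd(m.mean(0)-k),hd(m.mean(0)-fl))
# dial circle
d=P([(548,275),(340,35),(440,67),(330,495),(520,380)],.0555)
A=np.c_[2*d,np.ones(len(d))]; s=np.linalg.lstsq(A,(d**2).sum(1),rcond=None)[0]; print('dial',s[:2],np.sqrt(s[2]+s[:2]@s[:2]))
o=robot.get_obs();print(o['position'],cv2.RQDecomp3x3(np.eye(3))[0],o['eef_rot'])
from scipy.spatial.transform import Rotation as R
q=o['eef_rot'];y=R.from_quat(np.r_[q[1:],q[0]]).as_matrix();print(hd(y[:,1]),y[:,0])
E
```

```text
knob top [ 0.50630562 -0.30945841] flange [ 0.5063919  -0.30927765]
bar [[0.4968417941592202, -0.2925272013866804], [0.5064762225447207, -0.3097636152595867], [0.5153276007132059, -0.32559740438980067]] pointer heading 119.20334914669145 119.20461360190824
mark [[0.46232658424177925, -0.30436144049759384], [0.4766110610935723, -0.30673186289122467]] mark heading 170.57797243462994 173.63403507291346 173.9383847518165 174.22996263319007
dial [ 0.50671554 -0.31064168] 0.0458652073683385
[ 0.49748532 -0.29953769  0.24241099] (0.0, 0.0, 0.0) [ 0.60920087  0.35894962  0.60950751 -0.35851089]
29.02886879461513 [-5.89354378e-05  7.54680016e-04 -9.99999713e-01]
```

The knob axis is at (0.506,−0.310), the pointer heading is 119° and the zero mark about 172°, and the jaws are already aligned. I'll centre and descend.

Call:
jog_arm(commands=[{"fingers": 0,"x": 9,"y": -9,"z": 0,"yaw": 0},{"fingers": 0,"x": 9,"y": -9,"z": -35,"yaw": 0},{"fingers": 0,"x": 9,"y": -9,"z": -70,"yaw": 0},{"fingers": 0,"x": 9,"y": -9,"z": -105,"yaw": 0},{"fingers": 0,"x": 9,"y": -9,"z": -135,"yaw": 0},{"fingers": 0,"x": 9,"y": -9,"z": -150,"yaw": 0},{"fingers": 0,"x": 9,"y": -9,"z": -160,"yaw": 0},{"fingers": 0,"x": 9,"y": -9,"z": -160,"yaw": 0},{"fingers": 0,"x": 9,"y": -9,"z": -160,"yaw": 0}])

```text
time: 3.23
position: [0.5069, -0.3091, 0.0837]
eef_rot: [0.61, 0.359, 0.609, -0.359]
wrist_force: [-0.9, 0.1, 0.5]
grip_width: 1.0
```

Call:
jog_arm(commands=[{"fingers": 1,"x": 0,"y": 0,"z": 0,"yaw": 0},{"fingers": 1,"x": 0,"y": 0,"z": 0,"yaw": 0},{"fingers": 1,"x": 0,"y": 0,"z": 0,"yaw": 0},{"fingers": 1,"x": 0,"y": 0,"z": 0,"yaw": 0},{"fingers": 1,"x": 0,"y": 0,"z": 0,"yaw": 0},{"fingers": 1,"x": 0,"y": 0,"z": 0,"yaw": 0},{"fingers": 1,"x": 0,"y": 0,"z": 0,"yaw": 0},{"fingers": 1,"x": 0,"y": 0,"z": 0,"yaw": 0},{"fingers": 1,"x": 0,"y": 0,"z": 0,"yaw": 0},{"fingers": 1,"x": 0,"y": 0,"z": 0,"yaw": 0}], grip_force=30)

```text
time: 4.07
position: [0.5067, -0.3099, 0.0827]
eef_rot: [0.609, 0.359, 0.609, -0.359]
wrist_force: [1.1, 1.2, 3.0]
grip_width: 0.156
```

Call:
jog_arm(commands=[{"fingers": 1,"x": 0,"y": 0,"z": 0,"yaw": 6},{"fingers": 1,"x": 0,"y": 0,"z": 0,"yaw": 12},{"fingers": 1,"x": 0,"y": 0,"z": 0,"yaw": 18},{"fingers": 1,"x": 0,"y": 0,"z": 0,"yaw": 24},{"fingers": 1,"x": 0,"y": 0,"z": 0,"yaw": 30},{"fingers": 1,"x": 0,"y": 0,"z": 0,"yaw": 36},{"fingers": 1,"x": 0,"y": 0,"z": 0,"yaw": 42},{"fingers": 1,"x": 0,"y": 0,"z": 0,"yaw": 48},{"fingers": 1,"x": 0,"y": 0,"z": 0,"yaw": 53},{"fingers": 1,"x": 0,"y": 0,"z": 0,"yaw": 53}])

```text
time: 4.9
position: [0.5062, -0.3105, 0.0827]
eef_rot: [0.705, 0.048, 0.705, -0.049]
wrist_force: [-1.3, -1.5, 4.0]
grip_width: 0.155
```

Call:
jog_arm(commands=[{"fingers": 0,"x": 0,"y": 0,"z": 0,"yaw": 0},{"fingers": 0,"x": 0,"y": 0,"z": 0,"yaw": 0},{"fingers": 0,"x": 0,"y": 0,"z": 0,"yaw": 0},{"fingers": 0,"x": 0,"y": 0,"z": 0,"yaw": 0},{"fingers": 0,"x": 0,"y": 0,"z": 0,"yaw": 0},{"fingers": 0,"x": 0,"y": 0,"z": 0,"yaw": 0},{"fingers": 0,"x": 0,"y": 0,"z": 40,"yaw": 0},{"fingers": 0,"x": 0,"y": 0,"z": 80,"yaw": 0},{"fingers": 0,"x": 0,"y": 0,"z": 110,"yaw": 0},{"fingers": 0,"x": 0,"y": 0,"z": 110,"yaw": 0}])

```text
time: 5.73
position: [0.5085, -0.3113, 0.2014]
eef_rot: [0.709, 0.047, 0.701, -0.052]
wrist_force: [0.5, -0.8, 3.0]
grip_width: 0.997
```

```bash
python3 - <<'E'
from h import *
f=grab('wrist'); save(f,'w2.png')
from scipy.spatial.transform import Rotation as R
q=robot.get_obs()['eef_rot'];y=R.from_quat(np.r_[q[1:],q[0]]).as_matrix();print(np.degrees(np.arctan2(y[1,1],y[0,1])),robot.get_obs()['position'])
E
```

```text
81.95846584104089 [ 0.50794219 -0.31088529  0.19776129]
```

View pics/w2.png

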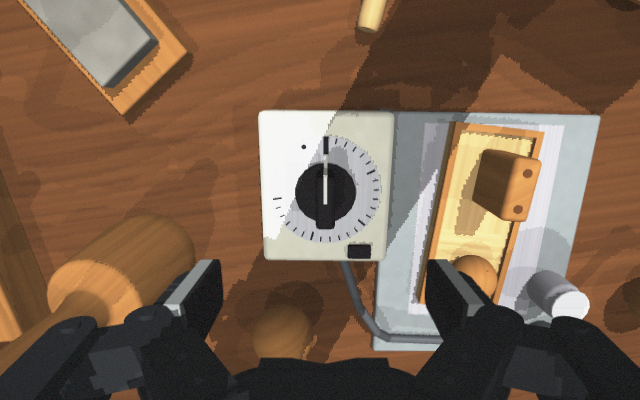

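The pointer line (325,153–203) lies at the thick mark (326,146). I'll measure it precisely and get the tray pose from the same view.

```bash
python3 - <<'E'
from h import *
f=load('wrist'); im=f['img']; W=bydepth(f)
hd=lambda v:np.degrees(np.arctan2(v[1],v[0]))
z=W[...,2]
# thick mark
m=np.zeros(z.shape,bool); m[130:160,318:334]=(im[130:160,318:334].max(2)<90)
n,l,s,c=cv2.connectedComponentsWithStats(m.astype(np.uint8)); print(s[1:],c[1:])
i=1+s[1:,4].argmax(); mk=onz(f,c[i],.055)[0][:2]
mm=onz(f,np.argwhere(l==i)[:,::-1],.055)[:,:2]; u=np.linalg.svd(mm-mm.mean(0))[2][0]
# white line on the bar top
b=np.zeros(z.shape,bool); b[172:210,318:334]=(im[172:210,318:334].min(2)>130)
w=np.argwhere(b)[:,::-1]; print('white rows',w.min(0),w.max(0)); p=onz(f,w,.098)[:,:2]; v=np.linalg.svd(p-p.mean(0))[2][0]
for a in(u,v): print('dir',hd(a)%180)
# flange/knob
k=(im.max(2)<60); k[:150]=0;k[240:]=0;k[:,:285]=0;k[:,365:]=0
n,l,s,c=cv2.connectedComponentsWithStats(k.astype(np.uint8)); j=1+s[1:,4].argmax(); x,y,ww,h,_=s[j]; print(s[j])
t=onz(f,(x+ww/2-.5,163+ww/2),.064)[0][:2]; print('flange',t,'mark heading',hd(mk-t),hd(mk-[.5063,-.3094]),mk)
bt=(z>.09)&(z<.11)&k; q=W[bt][:,:2]; print('bar',q.mean(0),hd(np.linalg.svd(q-q.mean(0),full_matrices=False)[2][0])%180)
# box edges
e=onz(f,[(260,112),(261,260),(393,112),(386,260)],.055)[:,:2]; print('box',hd(e[1]-e[0]),hd(e[3]-e[2]))
print('plate front',hd(onz(f,(600,115),.012)[0]-onz(f,(396,113),.012)[0])%180-90)
g=(z>.078)&(z<.095)&(W[...,1]>-.23)&(W[...,1]<-.1)&(W[...,0]<.57)
print('grip',cv2.minAreaRect((W[g][:,:2]*1000).astype(np.float32)),z[g].mean())
o=np.zeros(z.shape,bool); hsv=cv2.cvtColor(im,cv2.COLOR_RGB2HSV)
print('tray left edge px rim', hd(onz(f,(420,300),.017)[0]-onz(f,(457,125),.017)[0]))
E
```

```text
[[324 137   5  17  69]] [[325.53623188 144.88405797]]
white rows [323 175] [326 203]
dir 171.3952425002694
dir 172.29953693908632
[ 296  164   59   65 2672]
flange [ 0.50601963 -0.31069172] mark heading 171.42397484170917 173.44824199877357 [ 0.4692002  -0.30513906]
bar [ 0.50568439 -0.31061233] 172.0397261280746
box -10.519172656967747 -7.6049233700328225
plate front -8.020811362807123
grip ((520.2083740234375, -163.51332092285156), (22.8038330078125, 49.798622131347656), 76.15113830566406) 0.08361308178675741
tray left edge px rim -14.20310906645137
```

The knob reads within about 1° of zero, since the pointer is at 172.2° and the mark at 171.4–172°. The tray grip block is at (0.520,−0.163) with yaw −14°. Going there now.

Call:
jog_arm(commands=[{"fingers": 0,"x": 3,"y": 37,"z": 0,"yaw": -2},{"fingers": 0,"x": 7,"y": 74,"z": 0,"yaw": -4},{"fingers": 0,"x": 10,"y": 110,"z": 0,"yaw": -6},{"fingers": 0,"x": 14,"y": 147,"z": 0,"yaw": -6},{"fingers": 0,"x": 14,"y": 147,"z": 0,"yaw": -6},{"fingers": 0,"x": 14,"y": 147,"z": 0,"yaw": -6}])

```text
time: 6.28
position: [0.5203, -0.161, 0.1911]
eef_rot: [0.701, 0.085, 0.703, -0.085]
wrist_force: [0.4, -0.6, -0.1]
grip_width: 1.004
```

Call:
jog_arm(commands=[{"fingers": 0,"x": 0,"y": 0,"z": -30,"yaw": 0},{"fingers": 0,"x": 0,"y": 0,"z": -60,"yaw": 0},{"fingers": 0,"x": 0,"y": 0,"z": -90,"yaw": 0},{"fingers": 0,"x": 0,"y": 0,"z": -115,"yaw": 0},{"fingers": 0,"x": 0,"y": 0,"z": -130,"yaw": 0},{"fingers": 0,"x": 0,"y": 0,"z": -140,"yaw": 0},{"fingers": 0,"x": 0,"y": 0,"z": -145,"yaw": 0},{"fingers": 0,"x": 0,"y": 0,"z": -145,"yaw": 0},{"fingers": 0,"x": 0,"y": 0,"z": -145,"yaw": 0}])

```text
time: 7.03
position: [0.5208, -0.1635, 0.0481]
eef_rot: [0.702, 0.086, 0.701, -0.087]
wrist_force: [-0.0, 0.4, 0.3]
grip_width: 0.997
```

```bash
python3 - <<'E'
from h import *
f=grab('wrist'); save(f,'w3.png'); g=grab('side')
save(g,'s3.png',(250,180,450,340),4)
from scipy.spatial.transform import Rotation as R
o=robot.get_obs();q=o['eef_rot'];y=R.from_quat(np.r_[q[1:],q[0]]).as_matrix();print(np.degrees(np.arctan2(y[1,1],y[0,1])),o['position'],o['wrist_force'])
E
```

```text
75.96095383388972 [ 0.52127377 -0.16341503  0.04888967] [-0.64475879  0.06462554 -0.17534637]
```

View pics/w3.png

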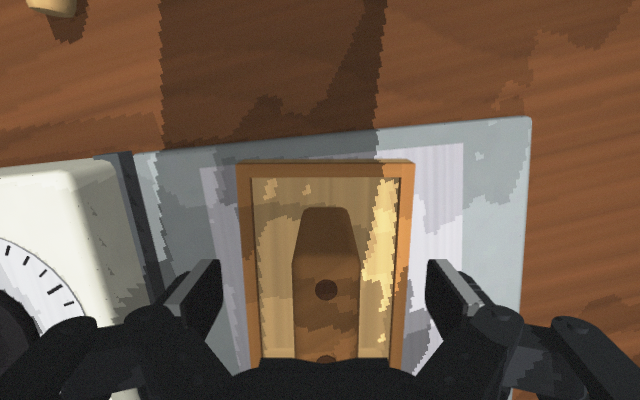

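The grip block sits centred and square between the open pads, at column 325. I'll close the fingers.

Call:
jog_arm(commands=[{"fingers": 1,"x": 0,"y": 0,"z": 0,"yaw": 0},{"fingers": 1,"x": 0,"y": 0,"z": 0,"yaw": 0},{"fingers": 1,"x": 0,"y": 0,"z": 0,"yaw": 0},{"fingers": 1,"x": 0,"y": 0,"z": 0,"yaw": 0},{"fingers": 1,"x": 0,"y": 0,"z": 0,"yaw": 0},{"fingers": 1,"x": 0,"y": 0,"z": 0,"yaw": 0},{"fingers": 1,"x": 0,"y": 0,"z": 0,"yaw": 0},{"fingers": 1,"x": 0,"y": 0,"z": 0,"yaw": 0},{"fingers": 1,"x": 0,"y": 0,"z": 0,"yaw": 0},{"fingers": 1,"x": 0,"y": 0,"z": 0,"yaw": 0}], grip_force=80)

```text
time: 7.97
position: [0.5206, -0.1629, 0.0476]
eef_rot: [0.702, 0.086, 0.702, -0.086]
wrist_force: [-0.0, 1.1, 3.9]
grip_width: 0.247
```

Call:
jog_arm(commands=[{"fingers": 1,"x": 0,"y": 0,"z": 1,"yaw": 0},{"fingers": 1,"x": 0,"y": 0,"z": 3,"yaw": 0},{"fingers": 1,"x": 0,"y": 0,"z": 6,"yaw": 0},{"fingers": 1,"x": 0,"y": 0,"z": 10,"yaw": 0},{"fingers": 1,"x": 0,"y": 0,"z": 15,"yaw": 0},{"fingers": 1,"x": 0,"y": 0,"z": 20,"yaw": 0},{"fingers": 1,"x": 0,"y": 0,"z": 24,"yaw": 0},{"fingers": 1,"x": 0,"y": 0,"z": 27,"yaw": 0},{"fingers": 1,"x": 0,"y": 0,"z": 29,"yaw": 0},{"fingers": 1,"x": 0,"y": 0,"z": 30,"yaw": 0}])

```text
time: 8.8
position: [0.5206, -0.1629, 0.0778]
eef_rot: [0.702, 0.086, 0.702, -0.086]
wrist_force: [0.5, 0.2, -1.5]
grip_width: 0.249
```

```bash
python3 - <<'E'
from h import *
g=grab('side'); save(g,'s4.png',(250,180,450,330),4); t=grab('top')
o=robot.get_obs();print(o['position'],o['wrist_force'],o['grip_width'])
# recess in top view: ring/dark blob
i=load('top')['img']; f=t
cv2.imwrite('pics/rec.png',cv2.resize(i[160:215,150:212,::-1],None,fx=8,fy=8,interpolation=cv2.INTER_CUBIC))
W=bydepth(t); z=W[...,2]; m=(z>.029)&(z<.048)&(W[...,1]>.15)&(W[...,1]<.45)&(W[...,0]>.3)
print(cv2.minAreaRect((W[m][:,:2]*1000).astype(np.float32)))
r=(z>.01)&(z<.026)&(abs(W[...,0]-.56)<.03)&(abs(W[...,1]-.3)<.03); print('recess floor',r.sum(),W[r].mean(0))
E
```

```text
[ 0.52047729 -0.16290407  0.07744016] [ 0.0809339   0.41371944 -2.32057671] 0.24898096087934482
((609.4154663085938, 300.80780029296875), (252.98765563964844, 535.5104370117188), 84.64641571044922)
recess floor 180 [0.56485789 0.30519945 0.01938222]
```

View pics/s4.png

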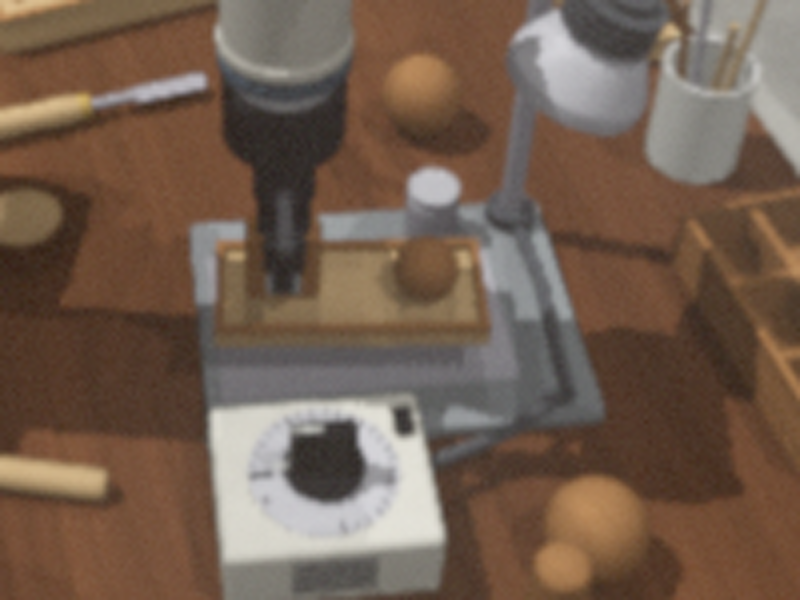

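View pics/rec.png

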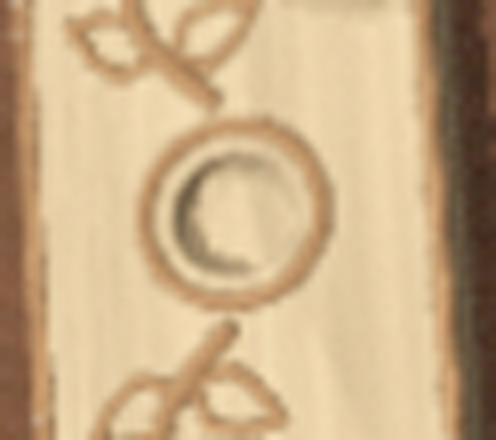

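The tray is lifted level with the ball in its pocket and the knob pointing at its mark. The recess ring centre is at top-view pixel (179.6,186.6), about (0.560,0.297). I'll rise and retreat smoothly, then carry it left.

Call:
jog_arm(commands=[{"fingers": 1,"x": -2,"y": 0,"z": 3,"yaw": 0},{"fingers": 1,"x": -6,"y": 0,"z": 10,"yaw": 0},{"fingers": 1,"x": -11,"y": 0,"z": 20,"yaw": 0},{"fingers": 1,"x": -19,"y": 0,"z": 33,"yaw": 0},{"fingers": 1,"x": -27,"y": 0,"z": 47,"yaw": 0},{"fingers": 1,"x": -34,"y": 0,"z": 61,"yaw": 0},{"fingers": 1,"x": -42,"y": 0,"z": 74,"yaw": 0},{"fingers": 1,"x": -48,"y": 0,"z": 84,"yaw": 0},{"fingers": 1,"x": -51,"y": 0,"z": 91,"yaw": 0},{"fingers": 1,"x": -53,"y": 0,"z": 94,"yaw": 0}])

```text
time: 9.73
position: [0.4674, -0.1631, 0.1732]
eef_rot: [0.703, 0.086, 0.701, -0.087]
wrist_force: [1.0, 0.8, -2.0]
grip_width: 0.246
```

Call:
jog_arm(commands=[{"fingers": 1,"x": 0,"y": 2,"z": 0,"yaw": 0},{"fingers": 1,"x": 0,"y": 7,"z": 0,"yaw": 0},{"fingers": 1,"x": 0,"y": 15,"z": 0,"yaw": 0},{"fingers": 1,"x": 0,"y": 26,"z": 0,"yaw": 0},{"fingers": 1,"x": 0,"y": 40,"z": 0,"yaw": 0},{"fingers": 1,"x": 0,"y": 57,"z": 0,"yaw": 0},{"fingers": 1,"x": 0,"y": 76,"z": 0,"yaw": 0},{"fingers": 1,"x": 0,"y": 96,"z": 0,"yaw": 0},{"fingers": 1,"x": 0,"y": 116,"z": 0,"yaw": 0},{"fingers": 1,"x": 0,"y": 136,"z": 0,"yaw": 0}])

```text
time: 10.57
position: [0.467, -0.0248, 0.1706]
eef_rot: [0.701, 0.086, 0.702, -0.086]
wrist_force: [-0.5, 1.1, -2.6]
grip_width: 0.248
```

Call:
jog_arm(commands=[{"fingers": 1,"x": 0,"y": 20,"z": 0,"yaw": 0},{"fingers": 1,"x": 0,"y": 40,"z": 0,"yaw": 0},{"fingers": 1,"x": 0,"y": 60,"z": 0,"yaw": 0},{"fingers": 1,"x": 0,"y": 80,"z": 0,"yaw": 0},{"fingers": 1,"x": 0,"y": 100,"z": 0,"yaw": 0},{"fingers": 1,"x": 0,"y": 120,"z": 0,"yaw": 0},{"fingers": 1,"x": 0,"y": 140,"z": 0,"yaw": 0},{"fingers": 1,"x": 0,"y": 160,"z": 0,"yaw": 0},{"fingers": 1,"x": 0,"y": 180,"z": 0,"yaw": 0},{"fingers": 1,"x": 0,"y": 200,"z": 0,"yaw": 0}])

```text
time: 11.4
position: [0.4665, 0.1752, 0.1706]
eef_rot: [0.701, 0.086, 0.702, -0.086]
wrist_force: [-0.5, -0.1, -1.7]
grip_width: 0.249
```

Call:
jog_arm(commands=[{"fingers": 1,"x": 0,"y": 20,"z": 0,"yaw": 0},{"fingers": 1,"x": 0,"y": 40,"z": 0,"yaw": 0},{"fingers": 1,"x": 0,"y": 60,"z": 0,"yaw": 0},{"fingers": 1,"x": 0,"y": 79,"z": 0,"yaw": 0},{"fingers": 1,"x": 0,"y": 96,"z": 0,"yaw": 0},{"fingers": 1,"x": 0,"y": 111,"z": 0,"yaw": 0},{"fingers": 1,"x": 0,"y": 124,"z": 0,"yaw": 0},{"fingers": 1,"x": 0,"y": 134,"z": 0,"yaw": 0},{"fingers": 1,"x": 0,"y": 142,"z": 0,"yaw": 0},{"fingers": 1,"x": 0,"y": 147,"z": 0,"yaw": 0}])

```text
time: 12.23
position: [0.4673, 0.321, 0.1711]
eef_rot: [0.702, 0.086, 0.702, -0.086]
wrist_force: [-0.6, 0.2, -1.4]
grip_width: 0.248
```

Call:
jog_arm(commands=[{"fingers": 1,"x": 0,"y": 0,"z": 0,"yaw": 0},{"fingers": 1,"x": 0,"y": 0,"z": 0,"yaw": 0},{"fingers": 1,"x": 0,"y": 0,"z": 0,"yaw": 0},{"fingers": 1,"x": 0,"y": 0,"z": 0,"yaw": 0}])

```text
time: 12.57
position: [0.4676, 0.3195, 0.1714]
eef_rot: [0.702, 0.087, 0.702, -0.087]
wrist_force: [-0.3, 0.9, -1.4]
grip_width: 0.25
```

```bash
python3 - <<'E'
from h import *
t=grab('top'); s=grab('side'); w=grab('wrist')
a=t['img'][60:260,100:420,::-1]; b=s['img'][100:300,180:500,::-1]
cv2.imwrite('pics/end.png',cv2.resize(np.vstack([a,b]),None,fx=1.5,fy=1.5,interpolation=cv2.INTER_CUBIC))
o=robot.get_obs();print(o['time'],o['position'],o['wrist_force'],o['grip_width'],o['eef_rot'])
E
```

```text
12.7167 [0.4675633  0.31970647 0.17140949] [-0.63208856  0.3744859  -2.10078934] 0.2471310789053788 [ 0.70186006  0.08660411  0.70171224 -0.08655696]
```

View pics/end.png

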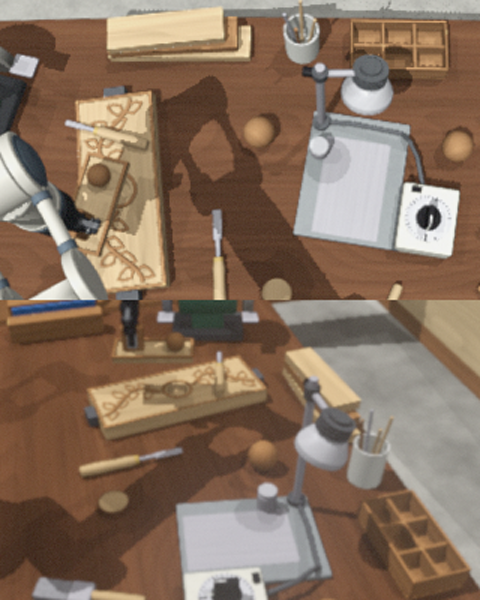

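The ball is still in its pocket with the tray over the panel, and the lamp, gouges, tin and spare balls are undisturbed. I'll triangulate the ball and recess to check the alignment.

```bash
python3 - <<'E'
from h import *
t=load('top'); s=load('side')
def blob(f,c,r=11):
    h=cv2.cvtColor(f['img'],cv2.COLOR_RGB2HSV).astype(int); y,x=np.mgrid[:400,:640]
    m=(np.hypot(x-c[0],y-c[1])<r)&(h[...,0]<16)&(h[...,1]>110)&(h[...,2]<190)
    n,l,st,ct=cv2.connectedComponentsWithStats(m.astype(np.uint8)); i=1+st[1:,4].argmax(); print(st[i],ct[i]); return ct[i]
def tri(a,b):
    (o1,d1),(o2,d2)=ray(t,a),ray(s,b); d1,d2=d1[0],d2[0]
    k=np.linalg.lstsq(np.c_[d1,-d2],o2-o1,rcond=None)[0]; p,q=o1+k[0]*d1,o2+k[1]*d2; return ((p+q)/2).round(4),np.linalg.norm(p-q).round(4)
bt,bs=blob(t,(165.3,176)),blob(s,(297.3,128))
print('ball tri',tri(bt,bs),'on z.165',onz(t,bt,.165),onz(s,bs,.165))
# recess ring in the side view: brownish ring pixels
i=s['img'][135:185,255:345,::-1]
print('recess top',onz(t,(179.6,186.6),.037),'side',onz(s,(297,159),.037))
a=cv2.resize(i,None,fx=5,fy=5,interpolation=cv2.INTER_CUBIC)
b=cv2.resize(s['img'][105:150,250:340,::-1],None,fx=5,fy=5,interpolation=cv2.INTER_CUBIC)
c=cv2.resize(t['img'][155:200,135:225,::-1],None,fx=5,fy=5,interpolation=cv2.INTER_CUBIC)
cv2.imwrite('pics/chk.png',np.vstack([a[:150],b,c]) if 0 else np.vstack([a[:200],b[:200],c[:190]]))
E
```

```text
[158 169  15  16 172] [165.18023256 176.4244186 ]
[287 118  22  16 169] [295.97633136 126.10650888]
ball tri (array([0.5586, 0.2948, 0.1736]), np.float64(0.0008)) on z.165 [[0.56022695 0.29793866 0.165     ]] [[0.56185271 0.30949027 0.165     ]]
recess top [[0.55973602 0.29768769 0.037     ]] side [[0.55919389 0.29930929 0.037     ]]
```

View pics/chk.png

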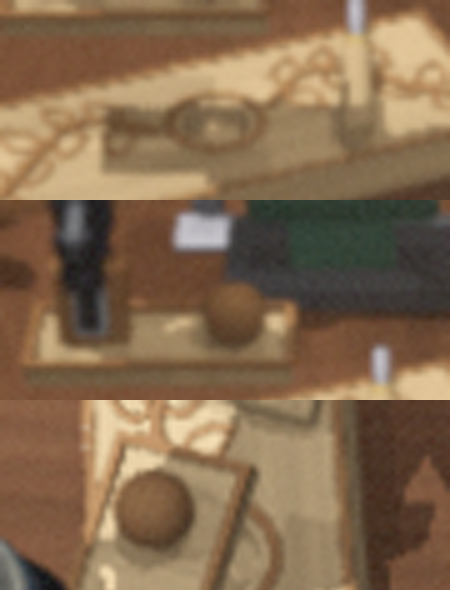

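Top-view coordinates put the ball at about (0.560,0.297) and the recess at (0.560,0.298), and the side view agrees within a few mm. I'll do a last numeric check of the tray's tilt and height, then hand in.

```bash
python3 - <<'E'
from h import *
t=load('top'); s=load('side')
print('ball',onz(t,(165.6,176.6),.165),onz(s,(297,128),.165),'recess',onz(t,(179.6,186.6),.037),onz(s,(298,159.4),.037))
for n in('wrist','top'):
    W=bydepth(load(n)).reshape(-1,3); c=np.array([.514,.309]); a=np.radians(-14); e=np.array([[np.cos(a),np.sin(a)],[-np.sin(a),np.cos(a)]])
    p=(W[:,:2]-c)@e.T; m=(abs(p[:,0])<.08)&(abs(p[:,1])<.032)&(W[:,2]>.135)&(W[:,2]<.16)
    P=np.c_[p[m],np.ones(m.sum())]
    if m.sum()>50:
        k=np.linalg.lstsq(P,W[m,2],rcond=None)[0]; print(n,m.sum(),'tilt deg',np.degrees(k[:2]),'plate top z',k[2])
o=robot.get_obs(); print(o['position'],o['grip_width'],o['joint_velocities'].round(4)); 
robot.job_done()
E
```

```text
ball [[0.55974546 0.29672805 0.165     ]] [[0.56254195 0.29637831 0.165     ]] recess [[0.55973602 0.29768769 0.037     ]] [[0.56213048 0.29597802 0.037     ]]
wrist 6676 tilt deg [-0.70747939 -0.01691792] plate top z 0.1476508459935598
top 727 tilt deg [-0.1328061  -0.24792278] plate top z 0.14781919463674484
[0.4675633  0.31970647 0.17140949] 0.2471310789053788 [0.0027 0.0015 0.0001 0.0026 0.0003 0.0007]
the job is handed in; nothing more can be done
```

I turned the timer knob back about 53° and let go of it. I then gripped the tray by its block at 80 N, lifted it level and carried it to the panel. I handed the job in while still holding it, at about 13 s of the 64 s allowed.

- **Timer:** the pointer heading measured 172.0–172.3°, against 171.4° for the zero mark. One other reference point for the knob centre put the mark at 173.4°, so the pointer is within about 1° of zero.
- **Ball position:** the ball is within about 1 mm of the recess centre sideways, in both the top and side views. An earlier automatic triangulation put the ball about 3 mm off, but I discounted it because its colour blob in the side view was contaminated.
- **Tray:** the tilt is under 1°, and the plate's top face is at 148 mm. That puts the underside about 10 cm above the panel.
- **Bench:** the ball stayed in its pocket, and in the last top and side views nothing else they showed appeared to have moved. The mallet and most of the brush were outside those views, so I did not check them at the end.

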